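# Offer up the bearing cover plate

### The arm

A 7-joint arm with a two-finger parallel gripper is mounted at the origin on the work surface. World frame = base frame: x ahead of the robot, y to its left, z up, the work surface at z = 0. Lengths are in m, angles in rad, forces in N, time in s.
With the tool pointing down it reaches from about 0.35 to 0.9 m from the base axis. Payload 7.2 kg.
Tool frame: the origin (TCP) lies at the very end of the fingers, on their centre line; the grasp point (between the pads) lies 19 mm behind it (ctrl.grip_depth is the distance from the TCP to the grasp point, in m); z points along the fingers, y is the line along which they close (so a half turn about z gives the same grasp; the last joint's range is limited). The gripper opens to 85 mm and grips with 20 to 120 N. Pads are 22 mm wide; open, the fingers measure 114 mm over their backs; the gripper's body (76 mm by 85 mm) begins 54 mm behind the grasp point. The pads swing forward as they close: fully open they stand 13 mm farther back than shut.
Start: joints at [-1.336, 0.411, -0.013, 1.596, 0.006, 1.134, -0.082], TCP at [0.186, 0.597, 0.231] pointing down, gripper open.
Joint ranges: [-2.95, 2.95], [-0.29, 1.99], [-1.47, 1.44], [0.14, 2.54], [-1.03, 4.17], [0.13, 1.85], [-2.86, 2.86]. Speed limits (rad/s): [2.39, 2.39, 3.01, 3.01, 3.14, 3.14, 3.14].

### API

Orientations are given as a 3x3 rotation matrix whose columns are the frame's x, y, z axes.
In Python, from station import ctrl gives the robot as it stands.
- The arm moves only by the tool arm_command, never from a script. Its argument "increments" is a list of rows, each an object of numbers: "rx", "ry", "rz": the turn, a rotation vector about the world's x, y, z in degrees; "x", "y", "z": the shift along the world's x, y, z in m; "grip": the closure, from -1 (fully open) to 1 (shut). A call has 1 to 5 rows; each row is the pose to reach, as a shift and turn from the pose commanded when the call began; what a row does not reach only later rows make up. A row lasts 1/12 s, in which the tool goes at most 41.7 mm and 7.16 degrees, less where a joint would pass 70% of its speed; a pose out of reach is approached as far as the arm can. A call with a gripper value outside its range is refused whole. The fingers move at their own pace and stop on an object; "force" is the grip in N (left out, the last holds). Time passes only in rows, so rows that repeat a pose let the fingers close. It gives the time, the measured TCP pose, the force, the opening and the grip force at its end, in the units of the state.
- ctrl.observe(): the state, without advancing time (a new reading comes with each control period).
- ctrl.get_image(name): name is "scene" or "side" or "wrist"; returns a dict with "color" (400x640x3 uint8, red, green, blue), "mtx" (3x3 intrinsics, pixels), "world_to_cam" (4x4, takes a point from world to camera coordinates); the wrist camera has in their place "tool_from_camera" (4x4, takes a point from camera to tool coordinates, whose origin is the TCP and whose axes are the flange's). Camera axes: x right, y up, looking along -z (the intrinsics and any distortion apply to the point x, -y, -z); pixel columns grow to the right and rows downward; lengths in m; the calibration is good to about 2 mm. A picture is of the moment at which its call begins: read the wrist's pose just before it. There is no depth.
- ctrl.job_done(): hands the job in; it is judged then, once.
The state is a dict: "t": time; "joint_pos": joint angles; "qvel": joint speeds; "tau": joint torques, N m; "ee_pos": TCP position; "tcp_rot": TCP orientation; "wrist_force": force on the tool from outside, world axes, zero at the start; "torque": the same for the moment, N m; "opening": finger opening in m; "finger_force": force on a finger pad.
Only numpy, scipy, OpenCV 4.12 (cv2) and the standard library are available. Lean on these libraries where they do the work, as an engineer would, in place of code of your own. Each camera call takes 0.05 s, during which the arm holds its last target. There are 200 camera calls.

### The job

Prise the hinged dust cover of the bearing housing up with the blade of the flat lever, not with the fingers, swing it open past upright, and lay the lever back down on the bench. Then take the steel cover plate from the cabinet's open flap by its boss and hold it level about 15 mm above the flange face in the housing, its two bolt holes straight over the two threaded holes and touching nothing but the gripper; either way round will do. Finish while still holding it there steady, ready for the bolts, and leave the other parts on the flap undisturbed.

Things in the scene. Friction and masses are not known exactly. Their poses are not given: they have to be found in the camera images.
- housing: grey cast bearing housing fixed to the bench, 110 (x) x 130 (y) x 46 mm tall, plus feet 10 mm tall reaching 79 mm from the centre on its x sides. Origin: centre of its underside, z up. The cover's hinge runs along x on its +y side; at the middle of its -y side a prising ledge, 50 mm wide (x), sticks out 14 mm, its top 37 mm above the bench
- lid (a joint): angle of the thin steel dust cover (112 x 130 x 4 mm with a 50 mm wide lip overhanging the -y face by 14 mm, 130 g), rad: 0 shut, 1.57 upright, 2.0 fully open (it then leans away from the housing). The hinge is stiff, about 0.12 N m of friction, and the cover stays where it is left; raising it takes about 2 N at the lip
- lip (a point): middle of the lip's free edge, on the cover's underside, 144 mm from the hinge line; axes turn with the cover. Shut, the underside is 47 mm above the bench: the blade enters between lip and ledge, from the -y side, a slot 10 mm high and 14 mm deep (it may start up to 0.03 rad ajar)
- hinge (a point): middle of the hinge line, 47 mm above the bench, 65 mm from the housing's centre along the housing's +y; axes as the housing
- seat (a point): centre of the flange face, 40 mm above the bench; axes as the housing. The face is 94 (x) x 114 mm (y) inside a rim 8 mm wide and 6 mm high
- thread_a (a point): mouth of the 9 mm threaded hole 36 mm from the seat centre along the housing's +y (hinge side)
- thread_b (a point): mouth of the 9 mm threaded hole 36 mm from the seat centre along the housing's -y (lip side)
- lever: flat lever lying on the bench: black rubber grip 90 mm long (own x), 18 mm wide (y), 22 mm tall (z), and a thin steel blade 14 mm wide and 3 mm thick that sticks out 75 mm beyond the grip along own +x, at mid height. 120 g, balance about 22 mm ahead of the grip's middle. Origin: centre of the grip's underside
- lever_tip (a point): end of the blade, at 120 mm along the lever's x and 11 mm above its underside
- cabinet: green tin parts cabinet on an upright board, its flap dropped open as a level shelf towards own +y: flap 400 (x) x 220 mm (y), upper face 64 mm above the bench. Origin: at bench level under the middle of the flap's hinge line; the cabinet front rises there (y = 0) to 280 mm above the bench. A thin stay slants at each end of the flap
- plate: steel cover plate lying flat on the flap, 56 (x) x 100 (y) x 5 mm, 0.26 kg or so, with a solid boss in its middle 26 mm wide (x), 36 mm long (y), rising 26 mm above the plate's upper face. Bolt holes of 9 mm at 36 mm either side along its y axis. Origin: centre of its underside; z up
- hole_a (a point): bolt hole of the plate at +36 mm on its y axis, at the underside
- hole_b (a point): bolt hole of the plate at -36 mm on its y axis, at the underside
- seat_post: bystander: short chrome seat post, 133 mm long, lying at the back of the flap; origin in its middle underneath
- hub_cone: bystander: steel hub cone, 24 mm across, 18 mm tall, at the back of the flap; origin under its centre
- pedal_block: bystander: black rubber pedal block, 85 x 28 x 22 mm, at the back of the flap; origin under its centre
- brake_arm: bystander: copper-plated brake arm, 85 mm long and 21 mm wide, at the flap's -x end; origin in its middle underneath
There are look-alikes about, which are no part of the job. What is shaped like the plate but brown or yellow is not meant. Of the things shaped like the housing, the grey one is meant.

How it is judged:
On the way, in this order (a step that is already met when the one before it is completed fails the run):
1. the cover is being raised by the lever (value of joint lid above 0.3 rad and contact force between lever and lid above 0.2 N), for 0.05 s.
2. the cover stands open past upright (value of joint lid above 1.5 rad), for 0.2 s.
3. the lever lies on the bench, let go (height (world z) of lever below 0.012 m and height (world z) of lever_tip below 0.03 m and linear speed of lever below 0.03 m/s and contact force between the fingers and lever below 0.1 N), for 0.2 s.
4. the plate is lifted off the flap in the fingers (z of plate in the frame of cabinet above 0.075 m and contact force between the fingers and plate above 0.5 N), for 0.1 s.
At the end, for the whole second after the job is handed in: Plate held still in the fingers, level within 5 deg, underside 8 to 25 mm above the flange face, each bolt hole within 3 mm horizontally of a threaded hole (either way round), touching neither housing, cover nor lever; cover open past 1.5 rad; lever flat on the bench (value of joint lid above 1.5 rad and height (world z) of lever below 0.012 m and height (world z) of lever_tip below 0.03 m and ((horizontal distance between hole_a and thread_a below 0.003 m and horizontal distance between hole_b and thread_b below 0.003 m) or (horizontal distance between hole_a and thread_b below 0.003 m and horizontal distance between hole_b and thread_a below 0.003 m)) and z of plate in the frame of seat between 0.008 and 0.025 m and z of each of hole_a, hole_b in the frame of seat above 0.004 m and angle between plate's own z axis and vertical below 0.09 rad and linear speed of plate below 0.015 m/s and contact force between the fingers and plate above 0.5 N and contact force between plate and housing below 0.05 N and contact force between plate and lever below 0.05 N); the arm keeps its last pose, push and grip.
It fails at once if the cover is opened with the fingers instead of the lever (contact force between the fingers and lid above 1 N and value of joint lid below 1.4 rad).
It fails at once if another part on the flap is shoved more than 20 mm (distance of any of seat_post, hub_cone, pedal_block, brake_arm from where it was at the start of the episode above 0.02 m).
It also fails if it takes over 72 s, if anything falls off the work surface, if the arm or the gripper's body presses on something with over 40 N, if the wrist force passes 120 N, or if a joint passes its speed limit or range.

## Working session

There is one attempt and no reset: what is moved stays moved. The work goes in short steps, Python scripts to look and compute and a tool call to move; the robot and the scene stay as the last step left them, time stands still between calls to the robot, and variables do not carry over. Pictures are saved under pics/ and viewed, at most 10 in all, crops included, and the job is handed in when it is done.

Besides the shell and the picture viewer there is one more tool, called by a JSON object that holds its "name" and its "arguments". arm_command: Moves the arm, as the interface text tells. Its arguments: {"type":"object","properties":{"increments":{"type":"array","items":{"type":"object","properties":{"rx":{"type":"number"},"ry":{"type":"number"},"rz":{"type":"number"},"x":{"type":"number"},"y":{"type":"number"},"z":{"type":"number"},"grip":{"type":"number"}}}},"force":{"type":"number"}},"required":["increments"]}

```bash
mkdir -p pics; ls; cat > h.py <<'E'
import numpy as np, cv2
from station import ctrl
def shot(name,fn,crop=None,scale=1):
    s=ctrl.observe(); im=ctrl.get_image(name)
    K=np.array(im["mtx"])
    if name=="wrist":
        T=np.eye(4);T[:3,:3]=s["tcp_rot"];T[:3,3]=s["ee_pos"]
        W=np.linalg.inv(T@np.array(im["tool_from_camera"]))
    else: W=np.array(im["world_to_cam"])
    np.savez("pics/"+fn+".npz",K=K,W=W,d=np.array(im.get("dist",np.zeros(5))))
    c=im["color"][:,:,::-1]; cv2.imwrite("pics/"+fn+"_raw.png",c)
    if crop: c=c[crop[1]:crop[3],crop[0]:crop[2]]
    cv2.imwrite("pics/"+fn+".png",cv2.resize(c,None,fx=scale,fy=scale,interpolation=cv2.INTER_CUBIC))
    return im
def cam(fn): z=np.load("pics/"+fn+".npz"); return z["K"],z["W"]
def onplane(fn,px,z):
    K,W=cam(fn); out=[]
    Ci=np.linalg.inv(W); o=Ci[:3,3]
    for (u,v) in px:
        r=np.linalg.inv(K)@[u,v,1]; d=Ci[:3,:3]@[r[0],-r[1],-r[2]]
        out.append(o+d*(z-o[2])/d[2])
    return np.array(out)
def proj(fn,P):
    K,W=cam(fn); p=np.atleast_2d(P)@W[:3,:3].T+W[:3,3]; p=p*[1,-1,-1]; q=p@K.T
    return q[:,:2]/q[:,2:]
E
python3 - <<'E'
from h import *
for n in ["scene","side","wrist"]:
    im=shot(n,n+"0"); print(n,[k for k in im]); 
    K,W=cam(n+"0"); print(K[0,0],np.linalg.inv(W)[:3].round(3).tolist())
print(ctrl.observe())
a=cv2.imread("pics/scene0.png");b=cv2.imread("pics/side0.png")
E
```

```text
pics
scene ['color', 'mtx', 'world_to_cam']
388.37109749399235 [[-0.824, -0.46, 0.33, 0.921], [0.566, -0.675, 0.474, 0.434], [0.004, 0.577, 0.816, 0.961]]
side ['color', 'mtx', 'world_to_cam']
367.1495004551423 [[0.796, 0.428, -0.428, 0.176], [-0.605, 0.58, -0.545, -0.553], [0.015, 0.693, 0.72, 0.737]]
wrist ['color', 'mtx', 'tool_from_camera']
276.34808089386763 [[0.299, -0.915, -0.272, 0.117], [0.954, 0.286, 0.086, 0.618], [-0.001, -0.285, 0.958, 0.374]]
{'t': 0.15, 'joint_pos': array([-1.3361858 ,  0.41171647, -0.01271289,  1.59682425,  0.00560104,
        1.13428613, -0.08218989]), 'qvel': array([ 9.68116300e-04, -1.89005985e-03, -7.26853260e-04, -1.99267326e-03,
        1.54116406e-05,  1.37987887e-03,  7.27159149e-04]), 'tau': array([ 2.20694747e-03, -6.01036763e+01,  6.83098286e-01, -2.99648291e+01,
        1.38650474e-02,  7.84472970e-03,  4.14829583e-05]), 'ee_pos': array([0.1862994 , 0.59620844, 0.23065733]), 'tcp_rot': array([[-9.54512557e-01,  2.98170592e-01, -2.76256998e-04],
       [ 2.98170708e-01,  9.54511848e-01, -1.16631530e-03],
       [-8.40703451e-05, -1.19563434e-03, -9.99999282e-01]]), 'wrist_force': array([0.35183688, 0.24983424, 0.17929681]), 'torque': array([-0.0271064 ,  0.00266586, -0.03212001]), 'finger_force': 0.0, 'opening': 0.0854818463465679}
```

View pics/scene0.png

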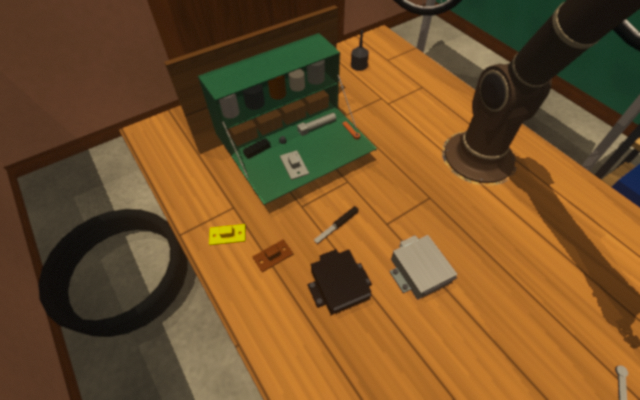

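View pics/side0.png

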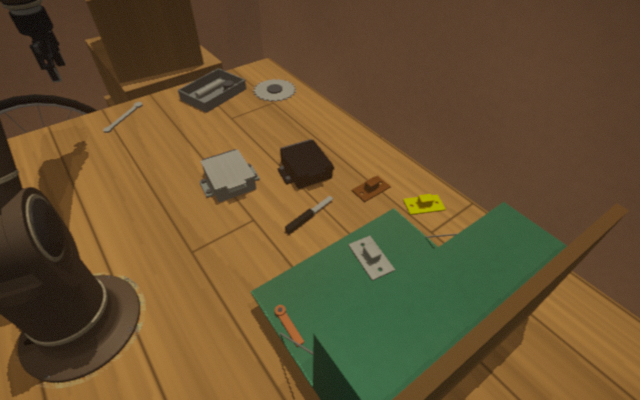

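The scene view shows the grey housing near (425,265), the lever at (338,225) and the plate at (294,163). The side view has them at (228,175), (308,214) and (371,257). Next I'll enlarge these areas.

```bash
python3 - <<'E'
from h import *
a=cv2.imread("pics/scene0_raw.png");b=cv2.imread("pics/side0_raw.png")
def c(im,x,y,w,h,s=5): return cv2.resize(im[y:y+h,x:x+w],None,fx=s,fy=s,interpolation=cv2.INTER_CUBIC)
top=np.hstack([c(a,385,230,80,70),c(b,190,140,80,70)])
bot=np.hstack([c(a,305,200,60,45),c(b,280,190,60,45),c(b,345,230,40,45)])
cv2.imwrite("pics/m1.png",np.vstack([top,bot]))
E
```

```text
(no output)
```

View pics/m1.png

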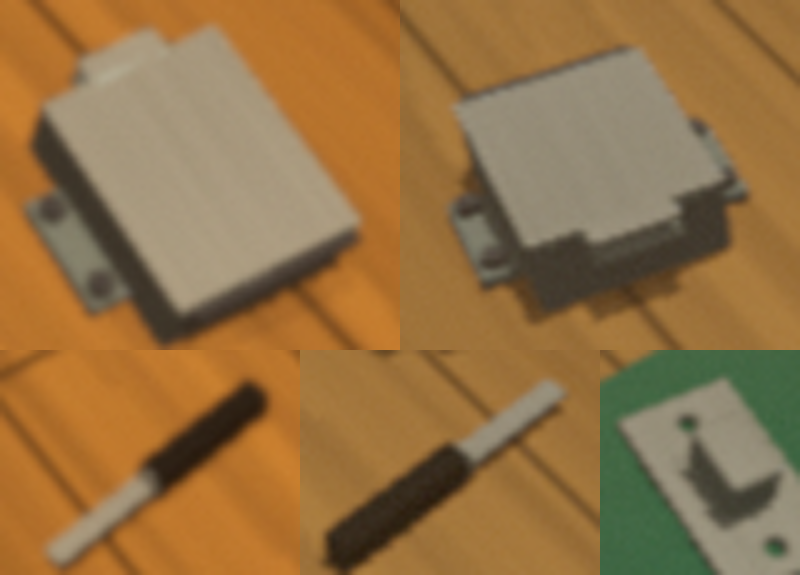

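```bash
python3 - <<'E'
from h import *
np.set_printoptions(precision=4,suppress=True)
S=[(394,251.4),(428,235.6),(457,274.4),(421.4,293)]; D=[(256,176.6),(215,189.6),(201,161),(238,149.6)]
for f,p in (("scene0",S),("side0",D)):
    q=onplane(f,p,.051); print(f,q.tolist(),q.mean(0),np.linalg.norm(np.roll(q,-1,0)-q,axis=1))
    e=(q[0]+q[1])/2-(q[2]+q[3])/2; print("to lip dir deg",np.degrees(np.arctan2(e[1],e[0])))
print("lever",onplane("scene0",[(316,241),(356.6,208),(335,225)],.011),onplane("side0",[(331.4,197),(287,231)],.011))
# plate: corners in side crop
pl=[(620-600,420-350),(725-600,378-350)]
pl=[(345+x/5,230+y/5) for x,y in pl]+[(371,257)]
print(pl,onplane("side0",pl,.069)); print(onplane("side0",[(345+88/5,230+74/5),(345+176/5,230+197/5)],.069))
E
```

```text
scene0 [[0.48931388987329605, 0.13318164636311997, 0.051000000000000045], [0.38136127120996977, 0.1481880436832112, 0.051000000000000156], [0.3995972319744381, 0.2745909061159212, 0.051000000000000045], [0.5088259008524828, 0.26050729931250166, 0.051000000000000045]] [0.4448 0.2041 0.051 ] [0.109  0.1277 0.1101 0.1288]
to lip dir deg -98.46200259875775
side0 [[0.4938516903052765, 0.1228536616931577, 0.051000000000000045], [0.38206435216404133, 0.14333089229145923, 0.051000000000000045], [0.4018513768593108, 0.2706944581203734, 0.051000000000000045], [0.5107909884212227, 0.25411243231180136, 0.051000000000000045]] [0.4471 0.1977 0.051 ] [0.1136 0.1289 0.1102 0.1323]
to lip dir deg -98.08239182764997
lever [[ 0.63   -0.029   0.011 ]
 [ 0.4675 -0.0547  0.011 ]
 [ 0.5552 -0.0422  0.011 ]] [[ 0.6363 -0.0302  0.011 ]
 [ 0.4726 -0.056   0.011 ]]
[(349.0, 244.0), (370.0, 235.6), (371, 257)] [[ 0.5398 -0.2093  0.069 ]
 [ 0.5941 -0.22    0.069 ]
 [ 0.5556 -0.2645  0.069 ]]
[[ 0.5629 -0.2292  0.069 ]
 [ 0.5497 -0.2994  0.069 ]]
```

The measurements give these poses:
- Housing centre: about (0.446, 0.201), yaw about -8°.
- Lever grip: about (0.515, -0.048), yaw about 9°.
- Plate: about (0.556, -0.264), yaw about -11°.

Now moving above the lever.

{"name": "arm_command", "arguments": {"increments": [{"x": 0.02, "y": -0.035, "rz": 6}, {"x": 0.04, "y": -0.07, "rz": 12}, {"x": 0.06, "y": -0.105, "rz": 18}, {"x": 0.08, "y": -0.14, "rz": 24}, {"x": 0.1, "y": -0.175, "rz": 26}]}}

```text
validation failed for argument at $.in...
```

{"name": "arm_command", "arguments": {"increments": [{"x": 0.02, "y": -0.035}, {"x": 0.04, "y": -0.07}, {"x": 0.06, "y": -0.105}, {"x": 0.08, "y": -0.14}, {"x": 0.1, "y": -0.175}]}}

```text
validation failed for argument at $.in...
```

{"name": "arm_command", "arguments": {"increments": [{"x": 0.02, "y": -0.035}, {"x": 0.04, "y": -0.07}, {"x": 0.06, "y": -0.105}, {"x": 0.08, "y": -0.14}, {"x": 0.1, "y": -0.175}]}}

```text
validation failed for argument at $.in...
```

{"name": "arm_command", "arguments": {"increments": [{"x": 0.02, "y": -0.035, "z": -0.02}, {"x": 0.04, "y": -0.07, "z": -0.04}, {"x": 0.054, "y": -0.105, "z": -0.06}, {"x": 0.054, "y": -0.115, "z": -0.08}, {"x": 0.054, "y": -0.115, "z": -0.09}]}}

```text
validation failed for argument at $.in...
```

```bash
python3 - <<'E'
from h import *
np.set_printoptions(precision=4,suppress=True)
shot("wrist","w1",None,1.25); s=ctrl.observe(); print(s["t"],s["ee_pos"],s["tcp_rot"],s["joint_pos"])
E
```

```text
0.2 [0.1863 0.5963 0.2308] [[-0.9545  0.2982 -0.0003]
 [ 0.2982  0.9545 -0.0009]
 [-0.     -0.001  -1.    ]] [-1.3362  0.4116 -0.0127  1.5967  0.0056  1.1343 -0.0822]
```

View pics/w1.png

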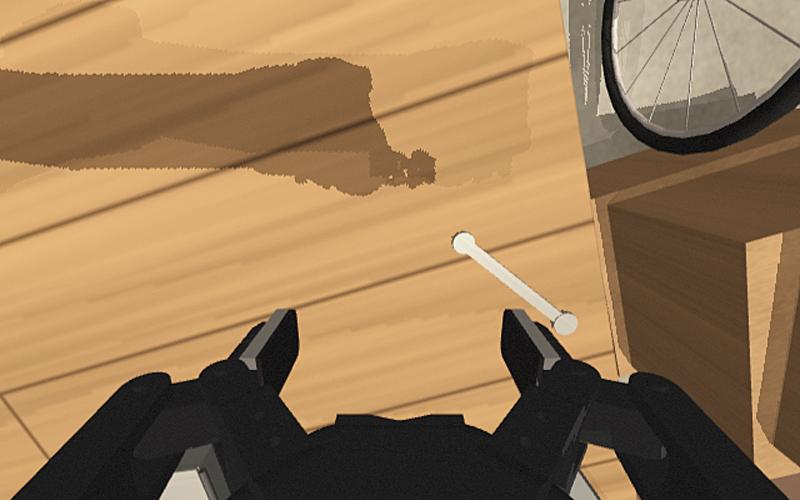

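The arm has not moved, and the picture just shows the start pose. The rows probably need every key, so I'll test one call.

{"name": "arm_command", "arguments": {"increments": [{"x": 0.02, "y": -0.035, "z": 0, "rx": 0, "ry": 0, "rz": 6, "grip": -1}, {"x": 0.04, "y": -0.07, "z": 0, "rx": 0, "ry": 0, "rz": 12, "grip": -1}, {"x": 0.06, "y": -0.105, "z": 0, "rx": 0, "ry": 0, "rz": 18, "grip": -1}, {"x": 0.08, "y": -0.14, "z": 0, "rx": 0, "ry": 0, "rz": 24, "grip": -1}, {"x": 0.1, "y": -0.175, "z": 0, "rx": 0, "ry": 0, "rz": 26, "grip": -1}]}}

```text
t: 0.62
ee_pos: [0.2869, 0.4197, 0.2311]
tcp_rot: [[-0.988, -0.157, -0.0], [-0.157, 0.988, -0.0], [0.0, -0.0, -1.0]]
wrist_force: [0.8, 0.8, 0.3]
opening: 0.0855
finger_force: 0.0
```

{"name": "arm_command", "arguments": {"increments": [{"x": 0.1, "y": -0.175, "z": 0, "rx": 0, "ry": 0, "rz": 0, "grip": -1}, {"x": 0.1, "y": -0.175, "z": 0, "rx": 0, "ry": 0, "rz": 0, "grip": -1}, {"x": 0.1, "y": -0.175, "z": 0, "rx": 0, "ry": 0, "rz": 0, "grip": -1}, {"x": 0.1, "y": -0.175, "z": 0, "rx": 0, "ry": 0, "rz": 0, "grip": -1}, {"x": 0.1, "y": -0.175, "z": 0, "rx": 0, "ry": 0, "rz": 0, "grip": -1}]}}

```text
t: 1.03
ee_pos: [0.3874, 0.2436, 0.2315]
tcp_rot: [[-0.989, -0.149, 0.0], [-0.149, 0.989, -0.0], [-0.0, -0.0, -1.0]]
wrist_force: [0.1, 0.7, 0.5]
opening: 0.0855
finger_force: 0.0
```

{"name": "arm_command", "arguments": {"increments": [{"x": 0.1, "y": -0.175, "z": 0, "rx": 0, "ry": 0, "rz": 0, "grip": -1}, {"x": 0.1, "y": -0.175, "z": 0, "rx": 0, "ry": 0, "rz": 0, "grip": -1}, {"x": 0.1, "y": -0.175, "z": 0, "rx": 0, "ry": 0, "rz": 0, "grip": -1}, {"x": 0.1, "y": -0.175, "z": 0, "rx": 0, "ry": 0, "rz": 0, "grip": -1}, {"x": 0.1, "y": -0.175, "z": 0, "rx": 0, "ry": 0, "rz": 0, "grip": -1}]}}

```text
t: 1.45
ee_pos: [0.4873, 0.0685, 0.2316]
tcp_rot: [[-0.989, -0.149, 0.001], [-0.149, 0.989, -0.0], [-0.001, -0.0, -1.0]]
wrist_force: [0.2, 0.5, -0.5]
opening: 0.0854
finger_force: 0.0
```

{"name": "arm_command", "arguments": {"increments": [{"x": 0.054, "y": -0.115, "z": -0.09, "rx": 0, "ry": 0, "rz": 0, "grip": -1}, {"x": 0.054, "y": -0.115, "z": -0.09, "rx": 0, "ry": 0, "rz": 0, "grip": -1}, {"x": 0.054, "y": -0.115, "z": -0.09, "rx": 0, "ry": 0, "rz": 0, "grip": -1}, {"x": 0.054, "y": -0.115, "z": -0.09, "rx": 0, "ry": 0, "rz": 0, "grip": -1}, {"x": 0.054, "y": -0.115, "z": -0.09, "rx": 0, "ry": 0, "rz": 0, "grip": -1}]}}

```text
t: 1.87
ee_pos: [0.5396, -0.0493, 0.1378]
tcp_rot: [[-0.99, -0.144, -0.004], [-0.144, 0.99, -0.003], [0.005, -0.003, -1.0]]
wrist_force: [-0.6, -0.6, 0.6]
opening: 0.0856
finger_force: 0.0
```

```bash
python3 - <<'E'
from h import *
np.set_printoptions(precision=4,suppress=True)
shot("wrist","w1",None,1.25); s=ctrl.observe(); print(s["t"],s["ee_pos"],s["tcp_rot"],s["joint_pos"])
E
```

```text
1.9167 [ 0.5395 -0.0465  0.1392] [[-0.9893 -0.1457 -0.0038]
 [-0.1457  0.9893 -0.0017]
 [ 0.004  -0.0011 -1.    ]] [-0.2576  0.3811  0.3218  1.9145 -0.1517  0.8733  1.8579]
```

View pics/w1.png

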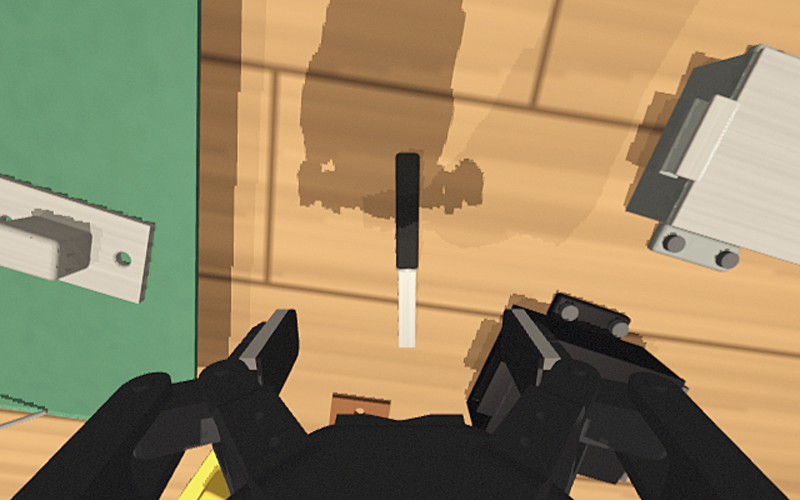

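The lever lies along column 407, with the grip from row 153 to row 268 and the tip at row 347. The housing's lip is near (700,138) and the plate's end edge runs from (155,225) to (140,303). Joint 7 would run out of range this way round, so I'll work out the grasp from here and take it with a half turn.

```bash
python3 - <<'E'
from h import *
np.set_printoptions(precision=4,suppress=True)
f=lambda p,z:onplane("w1",np.array(p)/1.25,z)
g=f([(408,153),(407,269)],.022);t=f([(407,347)],.0125)
print(g,t); d=t[0]-g[0]; print("yaw",np.degrees(np.arctan2(d[1],d[0])),np.linalg.norm(g[1]-g[0]),np.linalg.norm(d[:2]))
print("plate edge",f([(155,225),(140,303)],.069),"hole",f([(123,258)],.069))
print("flap edge",f([(198,0),(198,400)],.064))
print("lid corners, lip ",f([(762,45),(672,252),(738,100),(690,181)],.051))
E
```

```text
[[ 0.4704 -0.0534  0.022 ]
 [ 0.5583 -0.0408  0.022 ]] [[ 0.6337 -0.0292  0.0125]]
yaw 8.428911657780509 0.08874601533060993 0.1650371298225654
plate edge [[ 0.5359 -0.2051  0.069 ]
 [ 0.5918 -0.2179  0.069 ]] hole [[ 0.561  -0.2267  0.069 ]]
flap edge [[ 0.4076 -0.1789  0.064 ]
 [ 0.6695 -0.1837  0.064 ]]
lid corners, lip  [[0.3795 0.1436 0.051 ]
 [0.5093 0.1374 0.051 ]
 [0.41   0.1421 0.051 ]
 [0.4611 0.1314 0.051 ]]
```

{"name": "arm_command", "arguments": {"increments": [{"x": 0, "y": 0, "z": 0, "rx": 0, "ry": 0, "rz": -7, "grip": -1}, {"x": 0, "y": 0, "z": 0, "rx": 0, "ry": 0, "rz": -14, "grip": -1}, {"x": 0, "y": 0, "z": 0, "rx": 0, "ry": 0, "rz": -21, "grip": -1}, {"x": 0, "y": 0, "z": 0, "rx": 0, "ry": 0, "rz": -28, "grip": -1}, {"x": 0, "y": 0, "z": 0, "rx": 0, "ry": 0, "rz": -35, "grip": -1}]}}

```text
t: 2.33
ee_pos: [0.5404, -0.0418, 0.1421]
tcp_rot: [[-0.894, 0.448, 0.001], [0.448, 0.894, 0.001], [-0.0, 0.001, -1.0]]
wrist_force: [0.2, -0.4, 0.2]
opening: 0.0852
finger_force: 0.0
```

{"name": "arm_command", "arguments": {"increments": [{"x": 0, "y": 0, "z": 0, "rx": 0, "ry": 0, "rz": -7, "grip": -1}, {"x": 0, "y": 0, "z": 0, "rx": 0, "ry": 0, "rz": -14, "grip": -1}, {"x": 0, "y": 0, "z": 0, "rx": 0, "ry": 0, "rz": -21, "grip": -1}, {"x": 0, "y": 0, "z": 0, "rx": 0, "ry": 0, "rz": -28, "grip": -1}, {"x": 0, "y": 0, "z": 0, "rx": 0, "ry": 0, "rz": -35, "grip": -1}]}}

```text
t: 2.75
ee_pos: [0.5404, -0.0416, 0.1421]
tcp_rot: [[-0.476, 0.88, 0.001], [0.88, 0.476, 0.002], [0.001, 0.001, -1.0]]
wrist_force: [-0.4, -0.7, 0.2]
opening: 0.0853
finger_force: 0.0
```

{"name": "arm_command", "arguments": {"increments": [{"x": 0, "y": 0, "z": 0, "rx": 0, "ry": 0, "rz": -7, "grip": -1}, {"x": 0, "y": 0, "z": 0, "rx": 0, "ry": 0, "rz": -14, "grip": -1}, {"x": 0, "y": 0, "z": 0, "rx": 0, "ry": 0, "rz": -21, "grip": -1}, {"x": 0, "y": 0, "z": 0, "rx": 0, "ry": 0, "rz": -28, "grip": -1}, {"x": 0, "y": 0, "z": 0, "rx": 0, "ry": 0, "rz": -35, "grip": -1}]}}

```text
t: 3.17
ee_pos: [0.5405, -0.0415, 0.142]
tcp_rot: [[0.115, 0.993, 0.001], [0.993, -0.115, 0.002], [0.002, 0.001, -1.0]]
wrist_force: [1.0, -0.0, 0.2]
opening: 0.0853
finger_force: 0.0
```

{"name": "arm_command", "arguments": {"increments": [{"x": 0, "y": 0, "z": 0, "rx": 0, "ry": 0, "rz": -7, "grip": -1}, {"x": 0, "y": 0, "z": 0, "rx": 0, "ry": 0, "rz": -14, "grip": -1}, {"x": 0, "y": 0, "z": 0, "rx": 0, "ry": 0, "rz": -21, "grip": -1}, {"x": 0, "y": 0, "z": 0, "rx": 0, "ry": 0, "rz": -28, "grip": -1}, {"x": 0, "y": 0, "z": 0, "rx": 0, "ry": 0, "rz": -35, "grip": -1}]}}

```text
t: 3.58
ee_pos: [0.5405, -0.0414, 0.1419]
tcp_rot: [[0.664, 0.748, 0.001], [0.748, -0.664, 0.002], [0.002, -0.001, -1.0]]
wrist_force: [0.8, 0.4, -0.7]
opening: 0.0857
finger_force: 0.0
```

{"name": "arm_command", "arguments": {"increments": [{"x": 0, "y": 0, "z": 0, "rx": 0, "ry": 0, "rz": -7, "grip": -1}, {"x": 0, "y": 0, "z": 0, "rx": 0, "ry": 0, "rz": -14, "grip": -1}, {"x": 0, "y": 0, "z": 0, "rx": 0, "ry": 0, "rz": -21, "grip": -1}, {"x": 0, "y": 0, "z": 0, "rx": 0, "ry": 0, "rz": -28, "grip": -1}, {"x": 0, "y": 0, "z": 0, "rx": 0, "ry": 0, "rz": -35, "grip": -1}]}}

```text
t: 4.0
ee_pos: [0.5405, -0.0414, 0.1418]
tcp_rot: [[0.973, 0.232, 0.0], [0.232, -0.973, 0.002], [0.001, -0.002, -1.0]]
wrist_force: [0.5, -1.1, -0.4]
opening: 0.0851
finger_force: 0.0
```

{"name": "arm_command", "arguments": {"increments": [{"x": -0.001, "y": -0.0015, "z": -0.03, "rx": 0, "ry": 0, "rz": -5, "grip": -1}, {"x": -0.001, "y": -0.0015, "z": -0.06, "rx": 0, "ry": 0, "rz": -5, "grip": -1}, {"x": -0.001, "y": -0.0015, "z": -0.09, "rx": 0, "ry": 0, "rz": -5, "grip": -1}, {"x": -0.001, "y": -0.0015, "z": -0.115, "rx": 0, "ry": 0, "rz": -5, "grip": -1}, {"x": -0.001, "y": -0.0015, "z": -0.13, "rx": 0, "ry": 0, "rz": -5, "grip": -1}]}}

```text
t: 4.42
ee_pos: [0.5383, -0.0424, 0.0092]
tcp_rot: [[0.988, 0.153, -0.002], [0.153, -0.988, 0.002], [-0.002, -0.003, -1.0]]
wrist_force: [0.5, 0.2, -0.8]
opening: 0.0856
finger_force: 0.0
```

{"name": "arm_command", "arguments": {"force": 110, "increments": [{"x": 0, "y": 0, "z": -0.008, "rx": 0, "ry": 0, "rz": 0, "grip": -1}, {"x": 0, "y": 0, "z": -0.008, "rx": 0, "ry": 0, "rz": 0, "grip": -1}, {"x": 0, "y": 0, "z": -0.008, "rx": 0, "ry": 0, "rz": 0, "grip": 1}, {"x": 0, "y": 0, "z": -0.008, "rx": 0, "ry": 0, "rz": 0, "grip": 1}, {"x": 0, "y": 0, "z": -0.008, "rx": 0, "ry": 0, "rz": 0, "grip": 1}]}}

```text
t: 4.83
ee_pos: [0.5402, -0.0447, 0.0045]
tcp_rot: [[0.989, 0.151, 0.002], [0.151, -0.989, 0.0], [0.002, -0.0, -1.0]]
wrist_force: [-0.9, -0.9, -0.0]
opening: 0.0513
finger_force: 0.0
```

{"name": "arm_command", "arguments": {"increments": [{"x": 0, "y": 0, "z": 0, "rx": 0, "ry": 0, "rz": 0, "grip": 1}, {"x": 0, "y": 0, "z": 0, "rx": 0, "ry": 0, "rz": 0, "grip": 1}, {"x": 0, "y": 0, "z": 0, "rx": 0, "ry": 0, "rz": 0, "grip": 1}]}}

```text
t: 5.08
ee_pos: [0.5397, -0.0448, 0.0042]
tcp_rot: [[0.989, 0.15, 0.001], [0.15, -0.989, 0.001], [0.001, -0.001, -1.0]]
wrist_force: [-1.1, 1.2, 5.6]
opening: 0.0154
finger_force: 107.6
```

Gripped at 108 N. Lifting, then turning the blade towards the housing.

{"name": "arm_command", "arguments": {"increments": [{"x": 0, "y": 0, "z": 0.035, "rx": 0, "ry": 0, "rz": 0, "grip": 1}, {"x": -0.02, "y": 0, "z": 0.07, "rx": 0, "ry": 0, "rz": 7, "grip": 1}, {"x": -0.04, "y": 0, "z": 0.076, "rx": 0, "ry": 0, "rz": 14, "grip": 1}, {"x": -0.06, "y": 0, "z": 0.076, "rx": 0, "ry": 0, "rz": 21, "grip": 1}, {"x": -0.08, "y": 0, "z": 0.076, "rx": 0, "ry": 0, "rz": 28, "grip": 1}]}}

```text
t: 5.5
ee_pos: [0.4589, -0.0449, 0.08]
tcp_rot: [[0.798, 0.602, 0.001], [0.602, -0.798, 0.0], [0.001, 0.001, -1.0]]
wrist_force: [-0.1, 0.0, -1.2]
opening: 0.0148
finger_force: 108.0
```

{"name": "arm_command", "arguments": {"increments": [{"x": -0.01, "y": 0.01, "z": 0, "rx": 0, "ry": 0, "rz": 7, "grip": 1}, {"x": -0.02, "y": 0.02, "z": 0, "rx": 0, "ry": 0, "rz": 14, "grip": 1}, {"x": -0.03, "y": 0.03, "z": 0, "rx": 0, "ry": 0, "rz": 21, "grip": 1}, {"x": -0.04, "y": 0.04, "z": 0, "rx": 0, "ry": 0, "rz": 28, "grip": 1}, {"x": -0.043, "y": 0.049, "z": 0, "rx": 0, "ry": 0, "rz": 35, "grip": 1}]}}

```text
t: 5.92
ee_pos: [0.4146, 0.0046, 0.0793]
tcp_rot: [[0.309, 0.951, -0.001], [0.951, -0.309, 0.001], [0.0, -0.001, -1.0]]
wrist_force: [-0.2, -0.1, -1.1]
opening: 0.0157
finger_force: 108.0
```

{"name": "arm_command", "arguments": {"increments": [{"x": 0, "y": 0, "z": 0, "rx": 0, "ry": 0, "rz": 7, "grip": 1}, {"x": 0, "y": 0, "z": 0, "rx": 0, "ry": 0, "rz": 10, "grip": 1}, {"x": 0, "y": 0, "z": 0, "rx": 0, "ry": 0, "rz": 10, "grip": 1}, {"x": 0, "y": 0, "z": 0, "rx": 0, "ry": 0, "rz": 10, "grip": 1}]}}

```text
t: 6.25
ee_pos: [0.4164, 0.004, 0.0795]
tcp_rot: [[0.148, 0.989, 0.0], [0.989, -0.148, 0.0], [0.0, 0.0, -1.0]]
wrist_force: [-0.4, -0.4, -1.1]
opening: 0.0154
finger_force: 108.0
```

```bash
python3 - <<'E'
from h import *
np.set_printoptions(precision=4,suppress=True)
s=ctrl.observe(); print(s["t"],s["ee_pos"],s["tcp_rot"],s["joint_pos"])
shot("wrist","w2"); shot("side","s2")
a=cv2.imread("pics/w2_raw.png");b=cv2.imread("pics/s2_raw.png")[130:255,180:340]
cv2.imwrite("pics/m2.png",np.vstack([a,cv2.resize(b,None,fx=1.6,fy=1.6,interpolation=cv2.INTER_CUBIC)[:, :].copy() if 0 else cv2.copyMakeBorder(cv2.resize(b,(256,200),interpolation=cv2.INTER_CUBIC),0,0,0,384,cv2.BORDER_CONSTANT)]))
E
```

```text
6.25 [0.4164 0.004  0.0795] [[ 0.1478  0.989   0.0003]
 [ 0.989  -0.1478  0.0004]
 [ 0.0005  0.0002 -1.    ]] [-0.7606  0.3534  0.7712  2.2703 -0.4087  0.6534  0.1617]
```

View pics/m2.png

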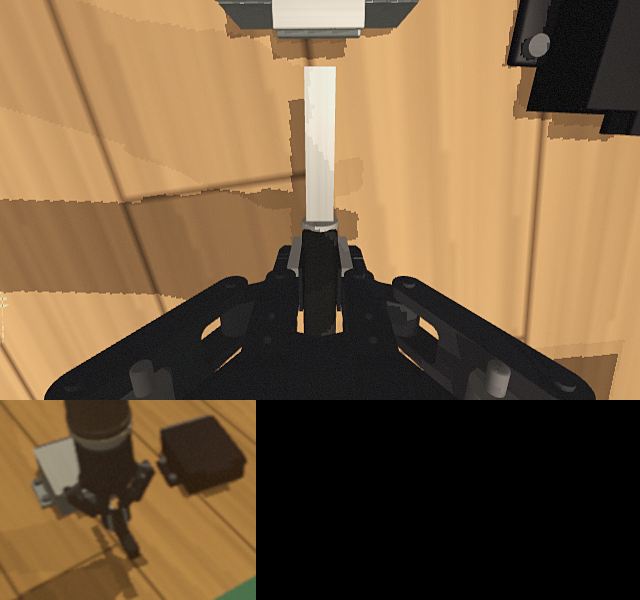

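The blade tip spans (304–335, 67). The lip's free edge runs from (273,27) to (368,28), and the ledge edge is at row 36.

```bash
python3 - <<'E'
from h import *
np.set_printoptions(precision=4,suppress=True)
f=lambda p,z:onplane("w2",p,z)
print("tip",f([(304,67),(335,67)],.0875)); print("blade root",f([(306,222),(333,222)],.0875))
l=f([(273,28),(368,28)],.047);print("lip",l,l.mean(0),np.linalg.norm(l[1]-l[0])); print("ledge",f([(277,37),(360,36)],.037))
l=f([(273,28),(368,28)],.051);print("lip top",l,l.mean(0),np.linalg.norm(l[1]-l[0]))
K,W=cam("w2"); 
for z in (.07,.08,.0875,.095): print(z,np.linalg.norm(np.diff(f([(304,67),(335,67)],z),axis=0)),np.linalg.norm(np.diff(f([(306,222),(333,222)],z),axis=0)), f([(319.5,67)],z)-f([(319.5,222)],z))
E
```

```text
tip [[0.4238 0.0983 0.0875]
 [0.4375 0.0962 0.0875]]
blade root [[0.4127 0.0252 0.0875]
 [0.4267 0.0231 0.0875]]
lip [[0.4088 0.1272 0.047 ]
 [0.4614 0.1194 0.047 ]] [0.4351 0.1233 0.047 ] 0.05312909063797275
ledge [[0.4092 0.1252 0.037 ]
 [0.4582 0.1184 0.037 ]]
lip top [[0.4093 0.1261 0.051 ]
 [0.4606 0.1184 0.051 ]] [0.4349 0.1222 0.051 ] 0.051918627605961054
0.07 0.015618260412298093 0.015924241424583607 [[0.0124 0.0825 0.    ]]
0.08 0.014594556398100332 0.014880481784325274 [[0.0116 0.0771 0.    ]]
0.0875 0.013826778387451994 0.014097662054131526 [[0.011 0.073 0.   ]]
0.095 0.013059000376803657 0.013314842323937832 [[0.0103 0.069  0.    ]]
```

{"name": "arm_command", "arguments": {"increments": [{"x": 0, "y": 0, "z": -0.025, "rx": 0, "ry": 0, "rz": 0, "grip": 1}, {"x": 0, "y": 0, "z": -0.044, "rx": 0, "ry": 0, "rz": 0, "grip": 1}, {"x": 0, "y": 0, "z": -0.044, "rx": 0, "ry": 0, "rz": 0, "grip": 1}, {"x": 0.001, "y": 0.01, "z": -0.044, "rx": 0, "ry": 0, "rz": 0, "grip": 1}, {"x": 0.003, "y": 0.02, "z": -0.044, "rx": 0, "ry": 0, "rz": 0, "grip": 1}]}}

```text
t: 6.77
ee_pos: [0.4195, 0.0241, 0.0358]
tcp_rot: [[0.148, 0.989, -0.0], [0.989, -0.148, -0.0], [-0.0, -0.0, -1.0]]
wrist_force: [-0.2, 0.1, -1.0]
opening: 0.0154
finger_force: 108.0
```

{"name": "arm_command", "arguments": {"increments": [{"x": 0.001, "y": 0.006, "z": 0, "rx": 0, "ry": 0, "rz": 0, "grip": 1}, {"x": 0.002, "y": 0.012, "z": 0, "rx": 0, "ry": 0, "rz": 0, "grip": 1}, {"x": 0.0025, "y": 0.016, "z": 0, "rx": 0, "ry": 0, "rz": 0, "grip": 1}, {"x": 0.0025, "y": 0.016, "z": 0, "rx": 0, "ry": 0, "rz": 0, "grip": 1}]}}

```text
t: 7.1
ee_pos: [0.4223, 0.0416, 0.0357]
tcp_rot: [[0.143, 0.99, 0.001], [0.99, -0.143, 0.001], [0.001, 0.001, -1.0]]
wrist_force: [-0.1, -0.6, -0.9]
opening: 0.0155
finger_force: 108.0
```

```bash
python3 - <<'E'
from h import *
np.set_printoptions(precision=4,suppress=True)
s=ctrl.observe(); print(s["t"],s["ee_pos"],s["wrist_force"],s["torque"])
shot("wrist","w3",(220,0,420,100),4)
E
```

```text
7.1 [0.4223 0.0416 0.0357] [-0.0642 -0.6366 -0.94  ] [-0.005  -0.016  -0.0177]
```

View pics/w3.png

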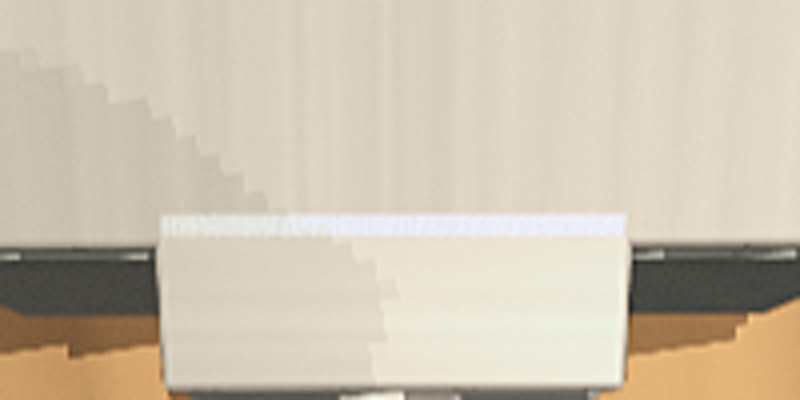

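The blade is under the lip and there is no contact force. Prising now along the arc.

{"name": "arm_command", "arguments": {"increments": [{"x": 0, "y": 0.001, "z": 0.017, "rx": 0, "ry": 0, "rz": 0, "grip": 1}, {"x": 0, "y": 0.003, "z": 0.03, "rx": 0, "ry": 0, "rz": 0, "grip": 1}, {"x": 0.001, "y": 0.006, "z": 0.043, "rx": 0, "ry": 0, "rz": 0, "grip": 1}, {"x": 0.0015, "y": 0.0105, "z": 0.055, "rx": 0, "ry": 0, "rz": 0, "grip": 1}, {"x": 0.0025, "y": 0.016, "z": 0.067, "rx": 0, "ry": 0, "rz": 0, "grip": 1}]}}

```text
t: 7.57
ee_pos: [0.4236, 0.0553, 0.1028]
tcp_rot: [[0.146, 0.989, -0.001], [0.989, -0.146, -0.001], [-0.001, -0.001, -1.0]]
wrist_force: [-0.3, 0.1, -2.4]
opening: 0.0154
finger_force: 107.9
```

{"name": "arm_command", "arguments": {"increments": [{"x": 0.001, "y": 0.007, "z": 0.0115, "rx": 0, "ry": 0, "rz": 0, "grip": 1}, {"x": 0.002, "y": 0.015, "z": 0.022, "rx": 0, "ry": 0, "rz": 0, "grip": 1}, {"x": 0.0035, "y": 0.024, "z": 0.0315, "rx": 0, "ry": 0, "rz": 0, "grip": 1}, {"x": 0.005, "y": 0.034, "z": 0.0405, "rx": 0, "ry": 0, "rz": 0, "grip": 1}, {"x": 0.0065, "y": 0.0445, "z": 0.048, "rx": 0, "ry": 0, "rz": 0, "grip": 1}]}}

```text
t: 7.98
ee_pos: [0.4304, 0.1, 0.1508]
tcp_rot: [[0.146, 0.989, -0.001], [0.989, -0.146, -0.0], [-0.0, -0.001, -1.0]]
wrist_force: [-0.3, -1.0, -2.5]
opening: 0.0157
finger_force: 108.0
```

```bash
python3 - <<'E'
from h import *
np.set_printoptions(precision=4,suppress=True)
s=ctrl.observe(); print(s["t"],s["ee_pos"],s["wrist_force"],s["torque"])
shot("scene","s4",(340,170,500,290),3); shot("wrist","w4")
a=cv2.imread("pics/s4.png");b=cv2.imread("pics/w4_raw.png")
b=cv2.resize(b[:,160:480],(320*360//400,360)); cv2.imwrite("pics/m4.png",np.hstack([a,b]))
E
```

```text
7.9833 [0.4304 0.1    0.1508] [-0.2914 -0.9806 -2.546 ] [-0.2995  0.0784  0.0625]
```

View pics/m4.png

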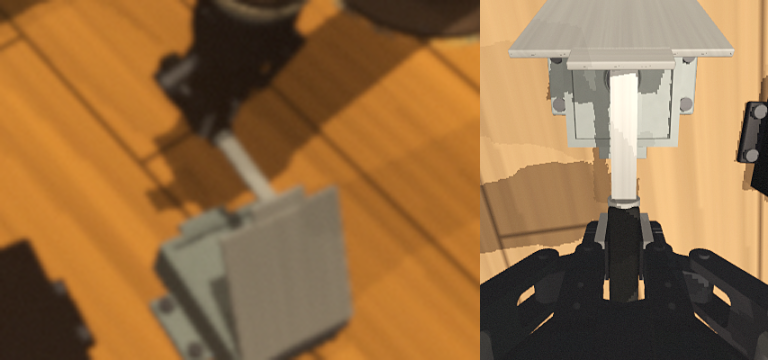

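The lid is about 1 rad open and riding on the blade. I'll continue past upright, then back off.

{"name": "arm_command", "arguments": {"increments": [{"x": 0.0015, "y": 0.0115, "z": 0.0065, "rx": 0, "ry": 0, "rz": 0, "grip": 1}, {"x": 0.0035, "y": 0.0235, "z": 0.012, "rx": 0, "ry": 0, "rz": 0, "grip": 1}, {"x": 0.0055, "y": 0.036, "z": 0.0165, "rx": 0, "ry": 0, "rz": 0, "grip": 1}, {"x": 0.0075, "y": 0.049, "z": 0.019, "rx": 0, "ry": 0, "rz": 0, "grip": 1}, {"x": 0.0095, "y": 0.062, "z": 0.021, "rx": 0, "ry": 0, "rz": 0, "grip": 1}]}}

```text
t: 8.5
ee_pos: [0.4402, 0.1625, 0.1711]
tcp_rot: [[0.146, 0.989, -0.001], [0.989, -0.146, -0.0], [-0.0, -0.001, -1.0]]
wrist_force: [0.1, -1.3, -0.9]
opening: 0.0153
finger_force: 108.1
```

{"name": "arm_command", "arguments": {"increments": [{"x": 0.002, "y": 0.013, "z": 0, "rx": 0, "ry": 0, "rz": 0, "grip": 1}, {"x": 0.004, "y": 0.026, "z": -0.001, "rx": 0, "ry": 0, "rz": 0, "grip": 1}, {"x": 0.006, "y": 0.039, "z": -0.003, "rx": 0, "ry": 0, "rz": 0, "grip": 1}, {"x": 0.0075, "y": 0.05, "z": -0.006, "rx": 0, "ry": 0, "rz": 0, "grip": 1}, {"x": 0.0075, "y": 0.05, "z": -0.006, "rx": 0, "ry": 0, "rz": 0, "grip": 1}]}}

```text
t: 8.92
ee_pos: [0.4478, 0.2154, 0.1644]
tcp_rot: [[0.142, 0.99, -0.0], [0.99, -0.142, -0.0], [-0.0, -0.0, -1.0]]
wrist_force: [-0.4, -1.7, -1.8]
opening: 0.0152
finger_force: 108.2
```

{"name": "arm_command", "arguments": {"increments": [{"x": -0.002, "y": -0.015, "z": 0, "rx": 0, "ry": 0, "rz": 0, "grip": 1}, {"x": -0.007, "y": -0.05, "z": 0, "rx": 0, "ry": 0, "rz": 0, "grip": 1}, {"x": -0.013, "y": -0.09, "z": 0, "rx": 0, "ry": 0, "rz": 0, "grip": 1}, {"x": -0.019, "y": -0.13, "z": 0, "rx": 0, "ry": 0, "rz": 0, "grip": 1}, {"x": -0.025, "y": -0.17, "z": 0, "rx": 0, "ry": 0, "rz": 0, "grip": 1}]}}

```text
t: 9.33
ee_pos: [0.4218, 0.0399, 0.1652]
tcp_rot: [[0.146, 0.989, -0.0], [0.989, -0.146, 0.0], [0.0, -0.0, -1.0]]
wrist_force: [0.9, -0.8, -1.4]
opening: 0.015
finger_force: 108.2
```

```bash
python3 - <<'E'
from h import *
np.set_printoptions(precision=4,suppress=True)
s=ctrl.observe(); print(s["t"],s["ee_pos"],s["wrist_force"],s["torque"])
shot("wrist","w5",None,1.25)
E
```

```text
9.3333 [0.4218 0.0399 0.1652] [ 0.91   -0.7623 -1.3568] [-0.0694 -0.1286  0.0113]
```

View pics/w5.png

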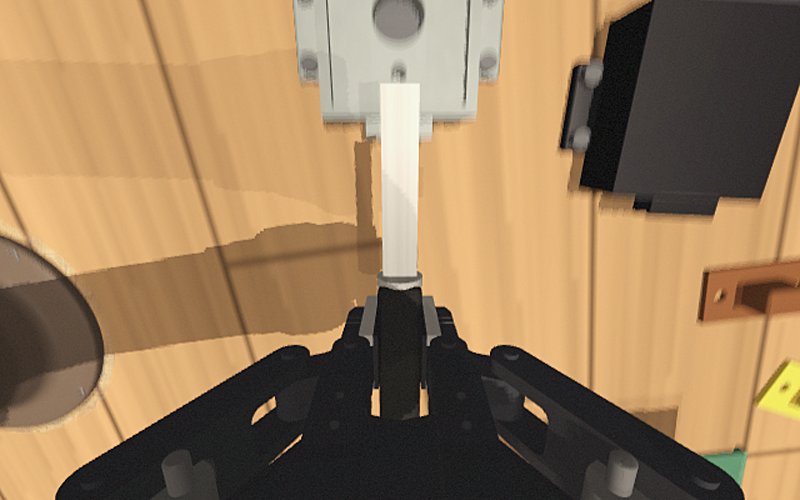

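The lid is clear of the flange face. Laying the lever down on open bench.

{"name": "arm_command", "arguments": {"increments": [{"x": -0.005, "y": -0.03, "z": -0.025, "rx": 0, "ry": 0, "rz": 0, "grip": 1}, {"x": -0.009, "y": -0.06, "z": -0.055, "rx": 0, "ry": 0, "rz": 0, "grip": 1}, {"x": -0.009, "y": -0.06, "z": -0.09, "rx": 0, "ry": 0, "rz": 0, "grip": 1}, {"x": -0.009, "y": -0.06, "z": -0.125, "rx": 0, "ry": 0, "rz": 0, "grip": 1}, {"x": -0.009, "y": -0.06, "z": -0.145, "rx": 0, "ry": 0, "rz": 0, "grip": 1}]}}

```text
t: 9.8
ee_pos: [0.4119, -0.0192, 0.0178]
tcp_rot: [[0.148, 0.989, -0.003], [0.989, -0.148, -0.001], [-0.002, -0.002, -1.0]]
wrist_force: [0.2, -0.3, -0.9]
opening: 0.0158
finger_force: 108.3
```

{"name": "arm_command", "arguments": {"increments": [{"x": 0, "y": 0, "z": -0.007, "rx": 0, "ry": 0, "rz": 0, "grip": 1}, {"x": 0, "y": 0, "z": -0.012, "rx": 0, "ry": 0, "rz": 0, "grip": 1}, {"x": 0, "y": 0, "z": -0.0155, "rx": 0, "ry": 0, "rz": 0, "grip": 1}, {"x": 0, "y": 0, "z": -0.0155, "rx": 0, "ry": 0, "rz": 0, "grip": 1}]}}

```text
t: 10.13
ee_pos: [0.4145, -0.0176, 0.0054]
tcp_rot: [[0.145, 0.989, 0.001], [0.989, -0.145, 0.0], [0.0, 0.001, -1.0]]
wrist_force: [0.6, 0.1, -0.7]
opening: 0.0154
finger_force: 108.2
```

{"name": "arm_command", "arguments": {"increments": [{"x": 0, "y": 0, "z": -0.001, "rx": 0, "ry": 0, "rz": 0, "grip": 1}, {"x": 0, "y": 0, "z": -0.001, "rx": 0, "ry": 0, "rz": 0, "grip": -0.2}, {"x": 0, "y": 0, "z": -0.001, "rx": 0, "ry": 0, "rz": 0, "grip": -0.2}, {"x": 0, "y": 0, "z": -0.001, "rx": 0, "ry": 0, "rz": 0, "grip": -0.2}, {"x": 0, "y": 0, "z": -0.001, "rx": 0, "ry": 0, "rz": 0, "grip": -0.2}]}}

```text
t: 10.55
ee_pos: [0.4142, -0.0172, 0.0042]
tcp_rot: [[0.145, 0.989, 0.001], [0.989, -0.145, 0.0], [0.0, 0.001, -1.0]]
wrist_force: [-0.3, 0.7, -0.0]
opening: 0.0509
finger_force: 0.0
```

{"name": "arm_command", "arguments": {"increments": [{"x": 0, "y": 0, "z": 0.01, "rx": 0, "ry": 0, "rz": 0, "grip": -1}, {"x": 0, "y": 0, "z": 0.035, "rx": 0, "ry": 0, "rz": 0, "grip": -1}, {"x": 0, "y": 0, "z": 0.075, "rx": 0, "ry": 0, "rz": 0, "grip": -1}, {"x": 0, "y": 0, "z": 0.115, "rx": 0, "ry": 0, "rz": 0, "grip": -1}, {"x": 0, "y": 0, "z": 0.155, "rx": 0, "ry": 0, "rz": 0, "grip": -1}]}}

```text
t: 10.97
ee_pos: [0.413, -0.0183, 0.16]
tcp_rot: [[0.146, 0.989, -0.002], [0.989, -0.147, -0.002], [-0.002, -0.002, -1.0]]
wrist_force: [-0.2, 1.8, 0.9]
opening: 0.0852
finger_force: 0.0
```

{"name": "arm_command", "arguments": {"increments": [{"x": 0.02, "y": -0.03, "z": 0.02, "rx": 0, "ry": 0, "rz": -3.5, "grip": -1}, {"x": 0.04, "y": -0.06, "z": 0.04, "rx": 0, "ry": 0, "rz": -3.5, "grip": -1}, {"x": 0.06, "y": -0.095, "z": 0.04, "rx": 0, "ry": 0, "rz": -3.5, "grip": -1}, {"x": 0.08, "y": -0.13, "z": 0.04, "rx": 0, "ry": 0, "rz": -3.5, "grip": -1}, {"x": 0.1, "y": -0.165, "z": 0.04, "rx": 0, "ry": 0, "rz": -3.5, "grip": -1}]}}

```text
t: 11.38
ee_pos: [0.5152, -0.183, 0.1992]
tcp_rot: [[0.202, 0.979, 0.001], [0.979, -0.202, 0.001], [0.001, 0.001, -1.0]]
wrist_force: [0.7, 0.2, 0.2]
opening: 0.0856
finger_force: 0.0
```

{"name": "arm_command", "arguments": {"increments": [{"x": 0.02, "y": -0.035, "z": 0, "rx": 0, "ry": 0, "rz": 0, "grip": -1}, {"x": 0.04, "y": -0.07, "z": 0, "rx": 0, "ry": 0, "rz": 0, "grip": -1}, {"x": 0.04, "y": -0.08, "z": 0, "rx": 0, "ry": 0, "rz": 0, "grip": -1}, {"x": 0.04, "y": -0.08, "z": 0, "rx": 0, "ry": 0, "rz": 0, "grip": -1}, {"x": 0.04, "y": -0.08, "z": 0, "rx": 0, "ry": 0, "rz": 0, "grip": -1}]}}

```text
t: 11.8
ee_pos: [0.553, -0.263, 0.1984]
tcp_rot: [[0.207, 0.978, -0.001], [0.978, -0.207, 0.0], [-0.0, -0.001, -1.0]]
wrist_force: [-0.0, 0.6, -0.2]
opening: 0.0856
finger_force: 0.0
```

```bash
python3 - <<'E'
from h import *
np.set_printoptions(precision=4,suppress=True)
s=ctrl.observe(); print(s["t"],s["ee_pos"],s["tcp_rot"],s["joint_pos"])
shot("wrist","w6"); shot("side","s6"); shot("scene","c6")
# segment plate: bright low-saturation on green
im=cv2.imread("pics/w6_raw.png"); hsv=cv2.cvtColor(im,cv2.COLOR_BGR2HSV)
e=proj("w6",[[.555,-.262,.069]]); print("expected centre px",e, s["ee_pos"])
m=((hsv[...,1]<60)&(hsv[...,2]>110)).astype(np.uint8)
n,l,st,c=cv2.connectedComponentsWithStats(m)
for i in range(1,n):
    if st[i,4]>60: print(st[i],c[i])
E
```

```text
11.8 [ 0.553  -0.263   0.1984] [[ 0.2073  0.9783 -0.0012]
 [ 0.9783 -0.2073  0.0002]
 [-0.0001 -0.0012 -1.    ]] [-0.2505  0.5482  0.8992  1.7082 -0.4702  1.1183  0.5808]
expected centre px [[321.1488 190.9029]] [ 0.553  -0.263   0.1984]
[ 292  141   58   97 5213] [321.2406 188.409 ]
[460 194  54 104 438] [486.5753 246.8676]
[409 247  21  22 172] [418.9012 255.314 ]
[ 76 255  30  75 264] [ 90.6742 291.9242]
[223 282  47  39 979] [249.1522 305.6261]
[315 285  13  12 130] [321.0308 290.5077]
[192 286  13  10  84] [199.5    289.7619]
[435 286  13  10  84] [439.4286 289.7143]
```

```bash
python3 - <<'E'
from h import *
np.set_printoptions(precision=4,suppress=True)
im=cv2.imread("pics/w6_raw.png"); hsv=cv2.cvtColor(im,cv2.COLOR_BGR2HSV)
m=((hsv[...,1]<60)&(hsv[...,2]>110)).astype(np.uint8)
n,l,st,c=cv2.connectedComponentsWithStats(m); i=np.argmin([np.hypot(*(x-[321,188])) for x in c]); m=(l==i).astype(np.uint8)
r=m*0; cs,h=cv2.findContours(m,cv2.RETR_CCOMP,cv2.CHAIN_APPROX_NONE)
for k,q in enumerate(cs): print(h[0][k][3],len(q),cv2.boundingRect(q),cv2.minAreaRect(q))
q=max(cs,key=len); box=cv2.boxPoints(cv2.minAreaRect(q)); B=onplane("w6",box,.069); print(B,B.mean(0),np.linalg.norm(np.roll(B,-1,0)-B,axis=1))
hs=[cv2.minAreaRect(q)[0] for k,q in enumerate(cs) if h[0][k][3]>=0 and 8<len(q)<60]
H=onplane("w6",hs,.069); print(hs,H)
E
```

```text
-1 300 (292, 141, 58, 97) ((320.5, 189.0), (96.0, 57.0), 90.0)
0 26 (317, 220, 11, 9) ((322.0, 224.0), (10.0, 8.0), 0.0)
0 6 (334, 210, 3, 4) ((335.0, 211.5), (2.1213202476501465, 2.1213202476501465), 45.0)
0 4 (334, 204, 3, 3) ((335.0000305175781, 205.00003051757812), (1.4142134189605713, 1.4142134189605713), 45.0)
0 59 (307, 175, 28, 7) ((320.3902893066406, 177.1287841796875), (5.74165678024292, 27.153249740600586), 85.42607879638672)
0 27 (315, 151, 12, 11) ((320.75, 155.75001525878906), (9.192387580871582, 9.899495124816895), 45.0)
[[ 0.5377 -0.2074  0.069 ]
 [ 0.5916 -0.2188  0.069 ]
 [ 0.5737 -0.3181  0.069 ]
 [ 0.5139 -0.3055  0.069 ]] [ 0.5542 -0.2624  0.069 ] [0.0551 0.1009 0.0611 0.1009]
[(322.0, 224.0), (320.3902893066406, 177.1287841796875), (320.75, 155.75001525878906)] [[ 0.5484 -0.2975  0.069 ]
 [ 0.5572 -0.2479  0.069 ]
 [ 0.562  -0.227   0.069 ]]
```

{"name": "arm_command", "arguments": {"increments": [{"x": 0.002, "y": 0.001, "z": -0.035, "rx": 0, "ry": 0, "rz": 1, "grip": -1}, {"x": 0.002, "y": 0.001, "z": -0.07, "rx": 0, "ry": 0, "rz": 1, "grip": -1}, {"x": 0.002, "y": 0.001, "z": -0.1, "rx": 0, "ry": 0, "rz": 1, "grip": -1}, {"x": 0.002, "y": 0.001, "z": -0.12, "rx": 0, "ry": 0, "rz": 1, "grip": -1}, {"x": 0.002, "y": 0.001, "z": -0.127, "rx": 0, "ry": 0, "rz": 1, "grip": -1}]}}

```text
t: 12.37
ee_pos: [0.5546, -0.2583, 0.0689]
tcp_rot: [[0.186, 0.983, -0.004], [0.983, -0.186, 0.003], [0.002, -0.004, -1.0]]
wrist_force: [0.1, 0.3, -0.3]
opening: 0.0853
finger_force: 0.0
```

{"name": "arm_command", "arguments": {"force": 80, "increments": [{"x": 0, "y": 0, "z": 0, "rx": 0, "ry": 0, "rz": 0, "grip": -1}, {"x": 0, "y": 0, "z": 0, "rx": 0, "ry": 0, "rz": 0, "grip": 1}, {"x": 0, "y": 0, "z": 0, "rx": 0, "ry": 0, "rz": 0, "grip": 1}, {"x": 0, "y": 0, "z": 0, "rx": 0, "ry": 0, "rz": 0, "grip": 1}, {"x": 0, "y": 0, "z": 0, "rx": 0, "ry": 0, "rz": 0, "grip": 1}]}}

```text
t: 12.78
ee_pos: [0.5566, -0.2616, 0.0731]
tcp_rot: [[0.188, 0.982, 0.002], [0.982, -0.188, -0.0], [0.0, 0.002, -1.0]]
wrist_force: [-0.9, -0.4, -0.1]
opening: 0.0388
finger_force: 0.0
```

{"name": "arm_command", "arguments": {"increments": [{"x": 0, "y": 0, "z": 0, "rx": 0, "ry": 0, "rz": 0, "grip": 1}, {"x": 0, "y": 0, "z": 0, "rx": 0, "ry": 0, "rz": 0, "grip": 1}]}}

```text
t: 12.95
ee_pos: [0.5564, -0.2617, 0.0729]
tcp_rot: [[0.188, 0.982, 0.002], [0.982, -0.188, -0.0], [0.0, 0.002, -1.0]]
wrist_force: [-1.0, 1.4, 7.1]
opening: 0.0243
finger_force: 80.1
```

{"name": "arm_command", "arguments": {"increments": [{"x": 0, "y": 0, "z": 0.015, "rx": 0, "ry": 0, "rz": 0, "grip": 1}, {"x": 0, "y": 0, "z": 0.05, "rx": 0, "ry": 0, "rz": 0, "grip": 1}, {"x": 0, "y": 0, "z": 0.09, "rx": 0, "ry": 0, "rz": 0, "grip": 1}, {"x": 0, "y": 0, "z": 0.13, "rx": 0, "ry": 0, "rz": 0, "grip": 1}, {"x": 0, "y": 0, "z": 0.17, "rx": 0, "ry": 0, "rz": 0, "grip": 1}]}}

```text
t: 13.37
ee_pos: [0.5551, -0.2614, 0.2434]
tcp_rot: [[0.189, 0.982, -0.001], [0.982, -0.189, 0.0], [-0.0, -0.001, -1.0]]
wrist_force: [1.2, -0.4, -2.1]
opening: 0.0245
finger_force: 79.0
```

{"name": "arm_command", "arguments": {"increments": [{"x": -0.012, "y": 0.035, "z": 0, "rx": 0, "ry": 0, "rz": 2.5, "grip": 1}, {"x": -0.024, "y": 0.07, "z": 0, "rx": 0, "ry": 0, "rz": 2.5, "grip": 1}, {"x": -0.036, "y": 0.105, "z": 0, "rx": 0, "ry": 0, "rz": 2.5, "grip": 1}, {"x": -0.048, "y": 0.14, "z": 0, "rx": 0, "ry": 0, "rz": 2.5, "grip": 1}, {"x": -0.06, "y": 0.175, "z": 0, "rx": 0, "ry": 0, "rz": 2.5, "grip": 1}]}}

```text
t: 13.78
ee_pos: [0.4947, -0.0851, 0.2416]
tcp_rot: [[0.146, 0.989, -0.0], [0.989, -0.146, 0.001], [0.001, -0.0, -1.0]]
wrist_force: [0.6, 0.5, -1.2]
opening: 0.0244
finger_force: 79.3
```

{"name": "arm_command", "arguments": {"increments": [{"x": -0.014, "y": 0.035, "z": 0, "rx": 0, "ry": 0, "rz": 0, "grip": 1}, {"x": -0.028, "y": 0.07, "z": 0, "rx": 0, "ry": 0, "rz": 0, "grip": 1}, {"x": -0.042, "y": 0.105, "z": 0, "rx": 0, "ry": 0, "rz": 0, "grip": 1}, {"x": -0.056, "y": 0.14, "z": 0, "rx": 0, "ry": 0, "rz": 0, "grip": 1}, {"x": -0.066, "y": 0.175, "z": 0, "rx": 0, "ry": 0, "rz": 0, "grip": 1}]}}

```text
t: 14.2
ee_pos: [0.4281, 0.0897, 0.2417]
tcp_rot: [[0.146, 0.989, -0.001], [0.989, -0.146, 0.001], [0.001, -0.001, -1.0]]
wrist_force: [0.8, 1.1, -2.4]
opening: 0.0248
finger_force: 79.4
```

{"name": "arm_command", "arguments": {"increments": [{"x": 0, "y": 0, "z": 0, "rx": 0, "ry": 0, "rz": 0, "grip": 1}, {"x": 0, "y": 0, "z": 0, "rx": 0, "ry": 0, "rz": 0, "grip": 1}, {"x": 0, "y": 0, "z": 0, "rx": 0, "ry": 0, "rz": 0, "grip": 1}, {"x": 0, "y": 0, "z": 0, "rx": 0, "ry": 0, "rz": 0, "grip": 1}]}}

```text
t: 14.53
ee_pos: [0.4301, 0.0873, 0.2418]
tcp_rot: [[0.147, 0.989, 0.0], [0.989, -0.147, -0.0], [-0.0, 0.0, -1.0]]
wrist_force: [0.8, -0.5, -2.4]
opening: 0.0245
finger_force: 79.4
```

```bash
python3 - <<'E'
from h import *
np.set_printoptions(precision=4,suppress=True)
s=ctrl.observe(); print(s["t"],s["ee_pos"],s["tcp_rot"],s["opening"])
shot("wrist","w7")
y=s["ee_pos"]
d=np.array([.145,.989]);c=np.array([.4466,.201])
P=[[*(c+k*d),.04] for k in (-.036,0,.036)]; print("seat px",proj("w7",P))
c=y[:2]; print("plate px",proj("w7",[[*(c+k*d),y[2]-.003] for k in (.036,.05)]))
c=cv2.imread("pics/w7_raw.png"); np.save("pics/x.npy",c)
cv2.imwrite("pics/w7c.png",cv2.resize(c[0:300,180:460],(560,600),interpolation=cv2.INTER_CUBIC))
E
```

```text
14.5333 [0.4301 0.0873 0.2418] [[ 0.1473  0.9891  0.0001]
 [ 0.9891 -0.1473 -0.0001]
 [-0.0001  0.0001 -1.    ]] 0.024493911143427364
seat px [[318.9983 112.3241]
 [318.895   79.5675]
 [318.7848  44.6287]]
plate px [[318.8024 188.0755]
 [318.7097 162.4397]]
```

```bash
python3 - <<'E'
from h import *
shot("scene","c7");shot("side","s7")
w=cv2.imread("pics/w7_raw.png")[15:215,250:390]; w=cv2.resize(w,None,fx=3,fy=3,interpolation=cv2.INTER_CUBIC)
r=[cv2.resize(cv2.imread(f"pics/{n}_raw.png")[y:y+120,x:x+152],(380,300),interpolation=cv2.INTER_CUBIC) for n,x,y in (("c7",340,180),("s7",180,110))]
cv2.imwrite("pics/m7.png",np.hstack([w,np.vstack(r)]))
E
```

```text
(no output)
```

View pics/m7.png

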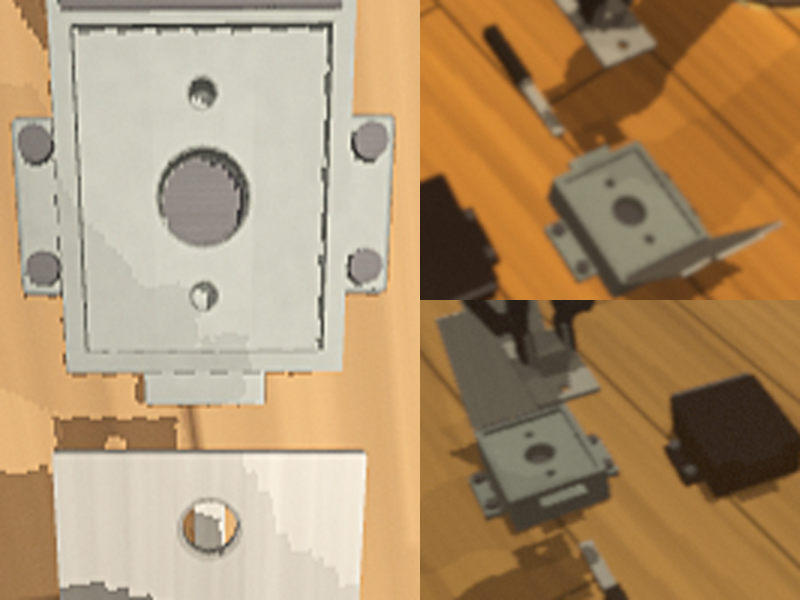

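In the crop, the threads are at (203,93) and (204,296), and the plate's near hole is at (209,527) with its edge at row 452. The lever lies flat and the lid is wide open.

```bash
python3 - <<'E'
from h import *
np.set_printoptions(precision=4,suppress=True)
px=lambda l:np.array(l)/3+[250,15]
T=onplane("w7",px([(203,93),(204,296),(203,197)]),.04); print(T,np.linalg.norm(T[0]-T[1]))
d=T[0]-T[1]; print("thread dir",np.degrees(np.arctan2(d[1],d[0]))); c=(T[0]+T[1])/2
z=.2418-.0039
h=onplane("w7",px([(209,526)]),z)[0]; e=onplane("w7",px([(54,452),(366,452)]),z)
print("hole",h,"edge",e,e.mean(0),np.linalg.norm(e[1]-e[0])); v=e[1]-e[0]; print("plate y dir",np.degrees(np.arctan2(v[1],v[0]))+90)
u=np.array([-v[1],v[0],0])/np.linalg.norm(v)
for p,k in ((h,.036),(e.mean(0),.05)): print("centre est",p-k*u, "move",c-(p-k*u))
E
```

```text
[[0.4504 0.2354 0.04  ]
 [0.44   0.1641 0.04  ]
 [0.445  0.2001 0.04  ]] 0.07212554165929157
thread dir 81.70615661096082
hole [0.4356 0.1213 0.2379] edge [[0.4102 0.1389 0.2379]
 [0.4653 0.1306 0.2379]] [0.4378 0.1348 0.2379] 0.05565230891485654
plate y dir 81.5021761389641
centre est [0.4303 0.0857 0.2379] move [ 0.0149  0.1141 -0.1979]
centre est [0.4304 0.0853 0.2379] move [ 0.0148  0.1144 -0.1979]
```

{"name": "arm_command", "arguments": {"increments": [{"x": 0.005, "y": 0.033, "z": -0.04, "rx": 0, "ry": 0, "rz": 0, "grip": 1}, {"x": 0.005, "y": 0.033, "z": -0.08, "rx": 0, "ry": 0, "rz": 0, "grip": 1}, {"x": 0.005, "y": 0.033, "z": -0.12, "rx": 0, "ry": 0, "rz": 0, "grip": 1}, {"x": 0.005, "y": 0.033, "z": -0.14, "rx": 0, "ry": 0, "rz": 0, "grip": 1}, {"x": 0.005, "y": 0.033, "z": -0.14, "rx": 0, "ry": 0, "rz": 0, "grip": 1}]}}

```text
t: 15.1
ee_pos: [0.432, 0.1197, 0.0975]
tcp_rot: [[0.146, 0.989, -0.007], [0.989, -0.146, -0.006], [-0.006, -0.006, -1.0]]
wrist_force: [-1.2, -0.8, -1.9]
opening: 0.0246
finger_force: 79.2
```

{"name": "arm_command", "arguments": {"increments": [{"x": 0, "y": 0, "z": 0, "rx": 0, "ry": 0, "rz": 0, "grip": 1}, {"x": 0, "y": 0, "z": 0, "rx": 0, "ry": 0, "rz": 0, "grip": 1}, {"x": 0, "y": 0, "z": 0, "rx": 0, "ry": 0, "rz": 0, "grip": 1}]}}

```text
t: 15.35
ee_pos: [0.4364, 0.1217, 0.1036]
tcp_rot: [[0.146, 0.989, 0.003], [0.989, -0.146, 0.002], [0.002, 0.003, -1.0]]
wrist_force: [0.2, -0.0, -2.1]
opening: 0.0244
finger_force: 79.2
```

```bash
python3 - <<'E'
from h import *
np.set_printoptions(precision=4,suppress=True,linewidth=250)
s=ctrl.observe(); e=s["ee_pos"]; print(s["t"],e,s["tcp_rot"][:,0])
shot("wrist","w8"); g=cv2.cvtColor(cv2.imread("pics/w8_raw.png"),cv2.COLOR_BGR2GRAY)
p=proj("w8",[[.4504,.2354,.04],[.445,.2001,.04],[*(e[:2]+.036*np.array([.147,.989])+[0,-.0015]),e[2]-.004]]); print("pred",p)
for q,z,w in ((p[0],.04,16),(p[1],.04,32),(p[2],e[2]-.004,22)):
    u,v=np.round(q).astype(int); x0,y0=max(u-w,0),max(v-w,0); a=g[y0:v+w,x0:u+w]
    print(a[::4,::4])
    t,m=cv2.threshold(a,0,1,cv2.THRESH_BINARY_INV+cv2.THRESH_OTSU); n,l,st,c=cv2.connectedComponentsWithStats(m)
    for i in range(1,n):
        if st[i,4]>25: b=st[i]; px=(x0+b[0]+b[2]/2-.5,y0+b[1]+b[3]/2-.5); print(t,b,px,onplane("w8",[px],z))
E
```

```text
15.35 [0.4364 0.1217 0.1036] [0.146  0.9893 0.0022]
pred [[314.7046  53.2654]
 [314.7099 108.9736]
 [319.4094 190.2162]]
[[206 202 205 205 205 206 210 206]
 [205 204 206 208 208 206 209 206]
 [208 207 205 146 127 177 208 208]
 [207 209 138  82  83  78 214 208]
 [207 208  79 135 139  87 218 207]
 [206 207 139 211 122 122 212 208]
 [207 206 207 172 175 215 211 209]
 [205 205 207 207 208 208 208 211]]
154.0 [  7   7  16  17 168] (np.float64(313.5), np.float64(52.0)) [[0.4497 0.2363 0.04  ]]
[[199 207 207 209 207 210 209 208 213 213 210 210 213 213 212 203]
 [204 209 208 208 209 209 205 182 183 204 216 213 214 215 214 201]
 [203 209 208 208 209 130  70  82 102  76  89 142 215 215 214 202]
 [200 206 206 206  74 171 143 139 147  69  72  94 147 215 214 204]
 [200 204 209  97 219 141 141 140 141 143 144  70 116 156 214 202]
 [201 206 179 122 139 141 141 142 142 143 144 150  77  83 217 200]
 [188 206  99 139 143 143 145 144 147 144 145 149  74 119 175 203]
 [192 208  85 141 141 143 144 143 145 146 146 148 147  65 167 201]
 [191 191  91 141 142 143 142 146 144 143 144 146 147  61 142 200]
 [19
[... 472 characters left out ...]
[   6    5   51   53 2073] (np.float64(314.0), np.float64(108.0)) [[0.4446 0.2008 0.04  ]]
[[214 214 214 215 219 214 220 217 219 231 234]
 [213 212 211 213 217 212 217 215 215 213 233]
 [212 212 213 213 213 210 217 214 216 215 232]
 [213 212 212 212 215 206 210 213 214 214 215]
 [213 212 211 213 164 111 112 144 215 214 216]
 [212 211 211 185  73  72  78  77 174 215 215]
 [211 211 211 176 107 108 107 107 179 214 214]
 [211 210 210 210 123 107 106  89 195 213 213]
 [211 212 209 206 206 182 186 194 208 213 214]
 [212 208 208 204 208 205 209 204 206 213 214]
 [211 207 208 204 207 204 209 205 205 213 213]]
158.0 [ 14  14  18  18 258] (np.float64(319.5), np.float64(190.5)) [[0.4417 0.1556 0.0996]]
```

{"name": "arm_command", "arguments": {"increments": [{"x": 0.003, "y": 0.03, "z": 0, "rx": 0, "ry": 0, "rz": 0, "grip": 1}, {"x": 0.006, "y": 0.06, "z": 0, "rx": 0, "ry": 0, "rz": 0, "grip": 1}, {"x": 0.008, "y": 0.078, "z": 0, "rx": 0, "ry": 0, "rz": 0, "grip": 1}, {"x": 0.008, "y": 0.081, "z": 0, "rx": 0, "ry": 0, "rz": 0, "grip": 1}, {"x": 0.008, "y": 0.081, "z": -0.01, "rx": 0, "ry": 0, "rz": 0, "grip": 1}]}}

```text
t: 15.82
ee_pos: [0.4444, 0.205, 0.0939]
tcp_rot: [[0.142, 0.99, 0.004], [0.99, -0.142, 0.003], [0.004, 0.003, -1.0]]
wrist_force: [0.0, -0.3, -1.5]
opening: 0.0246
finger_force: 79.4
```

{"name": "arm_command", "arguments": {"increments": [{"x": 0, "y": 0, "z": -0.01, "rx": 0, "ry": 0, "rz": 0, "grip": 1}, {"x": 0, "y": 0, "z": -0.018, "rx": 0, "ry": 0, "rz": 0, "grip": 1}, {"x": 0, "y": 0, "z": -0.024, "rx": 0, "ry": 0, "rz": 0, "grip": 1}, {"x": 0, "y": 0, "z": -0.028, "rx": 0, "ry": 0, "rz": 0, "grip": 1}, {"x": 0, "y": 0, "z": -0.029, "rx": 0, "ry": 0, "rz": 0, "grip": 1}]}}

```text
t: 16.23
ee_pos: [0.4425, 0.2015, 0.0619]
tcp_rot: [[0.147, 0.989, -0.001], [0.989, -0.147, -0.001], [-0.001, -0.001, -1.0]]
wrist_force: [-0.7, 0.2, -2.9]
opening: 0.0246
finger_force: 79.4
```

{"name": "arm_command", "arguments": {"increments": [{"x": 0, "y": 0, "z": 0, "rx": 0, "ry": 0, "rz": 0, "grip": 1}, {"x": 0, "y": 0, "z": 0, "rx": 0, "ry": 0, "rz": 0, "grip": 1}, {"x": 0, "y": 0, "z": 0, "rx": 0, "ry": 0, "rz": 0, "grip": 1}, {"x": 0, "y": 0, "z": 0, "rx": 0, "ry": 0, "rz": 0, "grip": 1}]}}

```text
t: 16.57
ee_pos: [0.4431, 0.2027, 0.0631]
tcp_rot: [[0.145, 0.989, 0.0], [0.989, -0.145, 0.0], [0.0, 0.0, -1.0]]
wrist_force: [-0.3, -0.7, -1.5]
opening: 0.0242
finger_force: 79.4
```

```bash
python3 - <<'E'
from h import *
np.set_printoptions(precision=4,suppress=True,linewidth=250)
s=ctrl.observe(); e=s["ee_pos"]; print(s["t"],e,s["tcp_rot"],s["wrist_force"],abs(s["qvel"]).max())
shot("wrist","w9"); g=cv2.cvtColor(cv2.imread("pics/w9_raw.png"),cv2.COLOR_BGR2GRAY)
p=proj("w9",[[*(e[:2]+.036*np.array([.147,.989])+[0,-.0015]),e[2]-.004],[.4498,.2364,.04]]); print(p)
u,v=np.round(p[0]).astype(int); print(g[v-16:v+16:2,u-16:u+16:2])
E
```

```text
16.5667 [0.4431 0.2027 0.0631] [[ 0.1452  0.9894  0.0005]
 [ 0.9894 -0.1452  0.0004]
 [ 0.0004  0.0004 -1.    ]] [-0.3232 -0.7321 -1.5453] 0.002945773823380758
[[319.4752 190.23  ]
 [321.8363 182.7127]]
[[215 217 217 216 218 221 217 215 214 222 219 218 219 220 216 219]
 [213 215 215 216 219 219 217 215 213 220 219 217 219 220 217 219]
 [213 216 215 216 219 219 217 215 214 221 218 218 219 218 216 219]
 [213 217 215 216 216 220 218 211 208 219 217 216 218 217 214 218]
 [214 216 215 214 219 217 153 155 146 106 122 201 220 216 214 219]
 [214 216 214 216 210 125  89  80  85 108  95 134 192 221 214 219]
 [212 215 215 213 176 161  87 101  80  82  86  83 143 200 214 219]
 [213 216 217 186 190 183 145  92  96  84  82  85  83 179 214 217]
 [214 216 217 176 183 191 169 159  89  83  86  91 110 181 215 219]
 [212 215 217 179 129 195 188 180  91 110 114 112 114 165 215 218]
 [213 214 215 193 167 182 177 180 186 115 115 116 104 179 217 218]
 [211 214 214 215 188 111 109 112 114 116 113  87 187 207 215 218]
 [213 214 215 212 207 192 149 111  96  92 116 187 190 213 213 216]
 [214 213 216 210 213 207 191 186 174 190 192 200 214 211 213 217]
 [212 213 215 210 211 212 212 207 206 213 212 210 212 211 213 218]
 [210 213 215 208 212 212 211 207 207 214 211 207 212 209 213 216]]
```

{"name": "arm_command", "arguments": {"increments": [{"x": 0.0015, "y": 0, "z": 0.001, "rx": 0, "ry": 0, "rz": 0, "grip": 1}, {"x": 0.0015, "y": 0, "z": 0.001, "rx": 0, "ry": 0, "rz": 0, "grip": 1}, {"x": 0.0015, "y": 0, "z": 0.001, "rx": 0, "ry": 0, "rz": 0, "grip": 1}, {"x": 0.0015, "y": 0, "z": 0.001, "rx": 0, "ry": 0, "rz": 0, "grip": 1}, {"x": 0.0015, "y": 0, "z": 0.001, "rx": 0, "ry": 0, "rz": 0, "grip": 1}]}}

```text
t: 17.03
ee_pos: [0.4443, 0.2026, 0.0638]
tcp_rot: [[0.145, 0.989, -0.0], [0.989, -0.145, -0.0], [-0.0, -0.0, -1.0]]
wrist_force: [-0.1, 0.5, -1.7]
opening: 0.0242
finger_force: 79.4
```

```bash
python3 - <<'E'
from h import *
np.set_printoptions(precision=4,suppress=True,linewidth=250)
s=ctrl.observe(); e=s["ee_pos"]; print(s["t"],e,s["tcp_rot"][:,0])
shot("wrist","w10"); g=cv2.cvtColor(cv2.imread("pics/w10_raw.png"),cv2.COLOR_BGR2GRAY)
p=proj("w10",[[*(e[:2]+.036*np.array([.147,.989])+[0,-.0015]),e[2]-.004],[.4498,.2364,.04]]); print(p)
u,v=np.round(p[0]).astype(int); print(g[v-14:v+14:2,u-16:u+16:2])
E
```

```text
17.0333 [0.4443 0.2026 0.0638] [ 0.1451  0.9894 -0.    ]
[[319.4865 190.2337]
 [319.8722 182.644 ]]
[[216 218 217 217 218 219 218 216 216 222 218 219 220 220 216 219]
 [214 217 215 217 219 219 218 214 215 221 219 218 218 217 215 219]
 [214 215 215 216 217 219 218 211 208 219 216 217 217 217 216 220]
 [214 216 215 217 219 215 161 158 145 105 168 202 222 218 215 219]
 [212 217 214 216 213 165  90 119 101 100  78  98 194 219 214 219]
 [214 216 217 213 177 103  97  96  85  84  88  85 147 200 214 218]
 [214 215 216 186 181 157  91  91  90  86  87  90 107 175 215 220]
 [214 215 219 175 189 180 159 117  89  84  93 113 112 182 217 220]
 [214 215 218 179  91 104 185 177 180 109 113 116 112 182 216 219]
 [213 215 216 193 171 109 181 103 109 115 115 115 106 178 216 218]
 [214 213 216 217 189 126 107 110 116 116 113  90 119 207 214 218]
 [213 214 217 212 207 192 150 111  97  91 116 186 193 214 214 217]
 [212 213 213 210 214 208 192 189 173 190 192 199 215 212 213 218]
 [212 213 216 210 212 212 213 206 206 214 212 210 213 210 213 218]]
```

The thread shows centred behind the plate's hole, and plate and arm are steady. Handing in.

```bash
python3 -c "
from station import ctrl
print(ctrl.job_done())"
```

```text
the job is handed in; nothing more can be done
None
```

I handed in the job at about 17 s with the plate held level about 15 mm above the flange face, its holes over the threads by my camera measurements, the cover open past upright and the lever flat on the bench; no verdict came back.

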